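# Hang the rinsed tall beaker on the long draining peg

### The arm

A 7-joint arm with a two-finger parallel gripper is mounted at the origin on the work surface. World frame = base frame: x ahead of the robot, y to its left, z up, the work surface at z = 0. Lengths are in mm, angles in rad, forces in N, time in s.
With the tool pointing down it reaches from about 425 to 875 mm from the base axis. Payload 8.4 kg.
Tool frame: the origin (TCP) lies between the finger pads; the fingertips stand 17 mm ahead of it and the grasp point (between the pads) lies 2 mm behind it; z points along the fingers, y is the line along which they close (so a half turn about z gives the same grasp; the last joint's range is limited). The gripper opens to 87 mm and grips with 3 to 60 N. Pads are 19 mm wide; open, the fingers measure 117 mm over their backs; the gripper's body (75 mm by 190 mm) begins 51 mm behind the grasp point.
Start: joints at [-1.26, 0.333, 0.04, 1.465, -0.013, 1.343, -0.059], TCP at [258.974, 596.15, 200.446] pointing down, gripper open.
Joint ranges: [-2.58, 2.58], [-0.38, 2.09], [-1.3, 1.39], [0.25, 2.4], [-1.5, 4.64], [0.08, 2.09], [-2.65, 2.65]. Speed limits (rad/s): [2.22, 2.22, 2.79, 2.79, 3.14, 3.14, 3.14].

### API

Orientations are given as a unit quaternion [w, x, y, z].
In Python, from station import read_state, capture, hand_in gives the robot as it stands.
- The arm moves only by the tool play_rows, never from a script. Its argument "steps" is text: rows parted by semicolons, each of 5 numbers parted by spaces: the closure in counts, from 0 (fully open) to 255 (shut), then the shift along the tool's x, y, z in cm, then the turn about the tool's z in degrees. In form: claw tx ty tz spin; .... A call has 1 to 20 rows; each row shifts and turns the commanded pose from where the row before left it, along the tool's axes as they then stand; what a row does not reach is not made up. A row lasts 1/8 s, in which the tool goes at most 62.5 mm and 10.7 degrees, less where a joint would pass 70% of its speed; a pose out of reach is approached as far as the arm can. A call is refused whole if a number of a shift passes 6.25 or a number of a turn 10.7, either way. A call with a gripper value outside its range is refused whole. The fingers move at their own pace and stop on an object; "newtons" is the grip in N (left out, the last holds). Time passes only in rows, so rows that do not move let the fingers close. It gives the time, the measured TCP pose, the force, the opening and the grip force at its end, in the units of the state.
- read_state(): the state, without advancing time (a new reading comes with each control period).
- capture(name): name is "side" or "top" or "wrist"; returns a dict with "pixels" (420x560x3 uint8, red, green, blue), "fovy" (degrees; the focal length in pixels is half the picture's height over the tangent of half this angle, whatever the lens; pixels are square), "cx", "cy" (the principal point, pixels), "view" (4x4, takes a point from world to camera coordinates); the wrist camera has in their place "mount" (4x4, takes a point from camera to tool coordinates, whose origin is the TCP and whose axes are the flange's). Camera axes: x right, y down, z forward; pixel columns grow to the right and rows downward; lengths in mm; the calibration is good to about 2 mm. The wrist camera is an equidistant fisheye: a pixel r from the principal point sees the ray r / f radians off the axis. A picture is of the moment at which its call begins: read the wrist's pose just before it. There is no depth.
- hand_in(): hands the job in; it is judged then, once.
The state is a dict: "t": time; "q": joint angles; "joint_vel": joint speeds; "joint_efforts": joint torques, N m; "ee_pos": TCP position; "eef_rot": TCP orientation; "force": force on the tool from outside, world axes, zero at the start; "ft_torque": the same for the moment, N m; "finger_gap": opening from 0.0 (shut) to 1.0 (fully open); "finger_force": force on a finger pad.
Only numpy, scipy, OpenCV 4.12 (cv2) and the standard library are available. Lean on these libraries where they do the work, as an engineer would, in place of code of your own. Each camera call takes 0.05 s, during which the arm holds its last target. There are 200 camera calls.

### The job

Hang the taller of the two upside-down steel beakers on the longer of the two leaning pegs of the wooden draining board: mouth-down, slid over the peg as far as it will go, so that it hangs clear of the board and drains. Have it right down on the peg before you let go, and leave the short beaker and the plant pot where they stand.

Things in the scene. Friction and masses are not known exactly. Their poses are not given: they have to be found in the camera images.
- tall_beaker_mid (a point): Centre of the tall plain steel beaker: 92 mm high, loose, 0.13 kg, standing upside down (mouth below, closed flat end above). Outside 60 mm across at the mouth, 55 mm at the closed end; wall and end 4 mm, so 88 mm deep inside. z axis: from the mouth to the closed end (up). Grip it across the sides from above, best 10 to 20 mm above this centre, to keep the gripper's body off the closed end.
- long_peg_tip (a point): Top of the longer of two fixed wooden pegs, 20 mm thick, on a 15 mm thick board. z axis: out along the peg, 20 degrees off vertical, leaning to the robot's side; y: level, along the row of pegs. Tip 115 mm above the board (short peg: 62 mm, 140 mm away along +y or -y). Fully home, the tall beaker's centre is at z = -42 mm, its end on the tip, mouth clear of the board; 15 mm play round the peg.
- short_beaker_mid (a point): Centre (half-way up) of the short beaker, a bystander: same steel and width as the tall one but 56 mm high, loose, also standing upside down on the white top. Stays where it is.
- plant_pot: Empty white ceramic plant pot, a bystander: 80 mm high, 92 mm across the thick rim, loose, mouth-up; origin at the centre of its underside. Stays where it is. The tall beaker, short beaker and pot stand at least 140 mm apart (centres), in any order.
Things that resemble listed ones, but are neither listed nor needed, are in the scene too. What is shaped like the part that bears long_peg_tip but pink is not meant.

How it is judged:
By the outcome, as a careful person would: the job done as asked, in the order asked, and still so for the second after the job is handed in, with the robot touching nothing.
It also fails if it takes over 38 s, if anything falls off the work surface, if the arm or the gripper's body presses on something with over 40 N, if the wrist force passes 120 N, or if a joint passes its speed limit or range.

## Working session

There is one attempt and no reset: what is moved stays moved. The work goes in short steps, Python scripts to look and compute and a tool call to move; the robot and the scene stay as the last step left them, time stands still between calls to the robot, and variables do not carry over. Pictures are saved under pics/ and viewed, at most 10 in all, crops included, and the job is handed in when it is done.

Besides the shell and the picture viewer there is one more tool, called after "Request:" as name(argument=value, ...) on one line, values as JSON. play_rows: Moves the arm, as the interface text tells. Its arguments: {"type":"object","properties":{"steps":{"type":"string"},"newtons":{"type":"number"}},"required":["steps"]}

```bash
mkdir -p pics; ls; cat > look.py <<'E'
import cv2,pickle,sys
from station import read_state,capture
def snap(name,tag):
    s=read_state(); c=capture(name); c['s']=s
    pickle.dump(c,open(f'pics/{tag}.pkl','wb')); cv2.imwrite(f'pics/{tag}.png',c['pixels'][:,:,::-1]); return c
E
python3 - <<'E'
from look import *
import numpy as np
for n in('side','top'):
    c=snap(n,n+'0'); print(n,c['fovy'],c['cx'],c['cy'],np.round(c['view'],3).tolist())
print(read_state())
E
```

```text
pics
side 49.338457545390874 284.73935433718117 212.43504622005958 [[-0.977, -0.214, 0.011, 574.109], [-0.152, 0.656, -0.739, 166.306], [0.15, -0.724, -0.674, 1067.996], [0.0, 0.0, 0.0, 1.0]]
top 46.85596318144165 280.25790417615997 213.27851561623405 [[0.0, -1.0, 0.014, -52.94], [-0.996, -0.002, -0.094, 593.635], [0.094, -0.014, -0.995, 1166.193], [0.0, 0.0, 0.0, 1.0]]
{'t': 0.1, 'q': array([-1.26024077,  0.33382195,  0.03986749,  1.46618635, -0.01339563,
        1.34334733, -0.05850981]), 'joint_vel': array([ 0.00090582, -0.00174672,  0.00011882, -0.0013871 ,  0.00173333,
        0.00114797,  0.00177616]), 'joint_efforts': array([ 3.20822495e-03, -6.57806683e+01,  1.33910760e+00, -4.04708576e+01,
       -5.97949326e-02,  4.10299713e-02,  2.74836827e-05]), 'ee_pos': array([258.78513343, 595.74294797, 199.65828747]), 'eef_rot': array([-1.02412727e-04,  2.03456724e-01,  9.79083654e-01, -7.41544888e-04]), 'force': array([0.11139756, 0.61294374, 0.28492874]), 'ft_torque': array([0.01813769, 0.00275356, 0.02665164]), 'finger_force': 0.0, 'finger_gap': 0.9994687964200157}
```

View pics/side0.png

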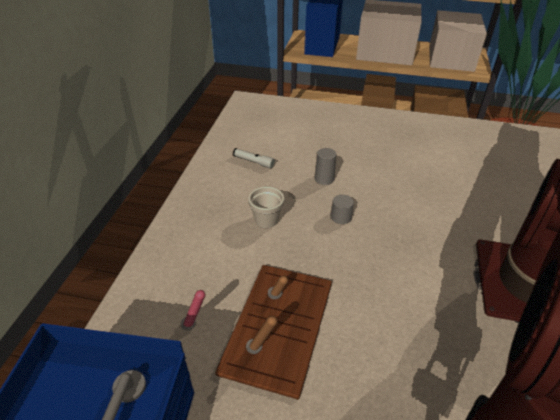

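View pics/top0.png

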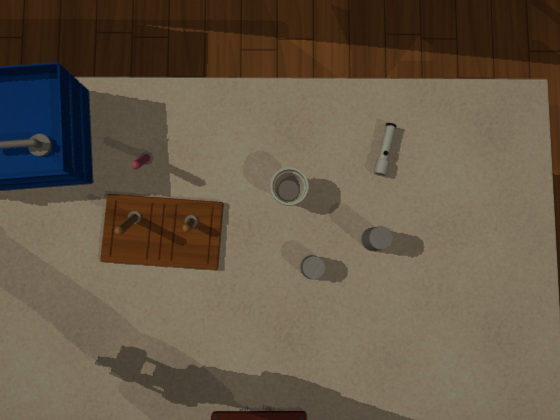

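The side view has the tall beaker at (325,166), the short one at (342,210) and the pot at (265,207). The long peg runs from (255,347) to its tip at (271,321), and the short peg's tip is at (285,281). The pink peg at (197,300) is a decoy. In the top view the tall beaker is at (378,238), the short one at (313,267), the long peg tip at (118,231) and the short peg tip at (187,228). Next I'll confirm this in one enlarged crop.

```bash
python3 - <<'E'
import cv2,numpy as np
s=cv2.imread('pics/side0.png');t=cv2.imread('pics/top0.png')
def cr(i,u,v,w,h,k): return cv2.resize(i[v:v+h,u:u+w],(400,300),interpolation=cv2.INTER_CUBIC)
o=np.vstack([np.hstack([cr(s,290,140,100,75,4),cr(s,230,270,100,75,4)+0]),np.hstack([cr(t,320,210,100,75,4),cr(t,100,190,100,75,4)])])
cv2.imwrite('pics/crop1.png',np.clip(o*1.5,0,255).astype(np.uint8))
E
```

```text
(no output)
```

View pics/crop1.png

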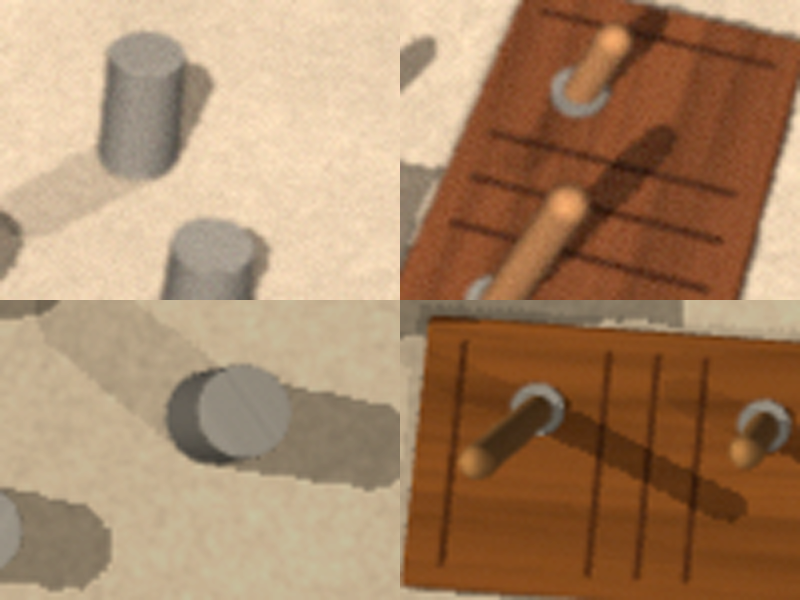

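The crop confirms it: the beaker at side (326,153) / top (381,238) is the taller one. The brown peg with its tip at side (272.5,321) / top (118.5,230) is clearly longer than its neighbour, and neither is the pink one.

```bash
cat >> look.py <<'E'
import numpy as np
def ray(c,uv):
    u=np.array(uv,float)-[c['cx'],c['cy']]
    f=210/np.tan(np.radians(c['fovy']/2))
    if 'view' in c:
        d=np.array([u[0]/f,u[1]/f,1]); M=np.linalg.inv(c['view'])
    else:
        from scipy.spatial.transform import Rotation as R
        r=np.hypot(*u); th=r/f; d=np.array([*(np.sin(th)*u/max(r,1e-9)),np.cos(th)])
        q=c['s']['eef_rot']; T=np.eye(4); T[:3,:3]=R.from_quat([q[1],q[2],q[3],q[0]]).as_matrix(); T[:3,3]=c['s']['ee_pos']
        M=T@c['mount']
    d=M[:3,:3]@d; return M[:3,3],d/np.linalg.norm(d)
def plane(c,uv,z):
    o,d=ray(c,uv); return o+d*(z-o[2])/d[2]
def tri(rays):
    A=sum(np.eye(3)-np.outer(d,d) for o,d in rays); b=sum((np.eye(3)-np.outer(d,d))@o for o,d in rays)
    p=np.linalg.solve(A,b); return p,[np.linalg.norm(np.cross(p-o,d)) for o,d in rays]
E
python3 - <<'E'
from look import *
s=pickle.load(open('pics/side0.pkl','rb'));t=pickle.load(open('pics/top0.pkl','rb'))
np.set_printoptions(precision=1,suppress=True)
for n,a,b in [('beaker top',(326.5,153.2),(381.2,238)),('short beaker top',(343,201.5),(312.5,267)),('peg tip',(272.5,321.3),(118.5,230)),('peg base',(255,347),(134.2,217)),('short tip',(283.7,280),(185.5,228)),('short base',(275,292.5),(191,221.2)),('pot rim',(266,201),(289.5,186.5))]:
    print(n,*tri([ray(s,a),ray(t,b)]))
for uv in [(107,195),(223,202),(219,270),(102,263)]: print(plane(t,uv,15))
E
```

```text
beaker top [ 530.4 -287.5   87.9] [np.float64(0.016862384361317158), np.float64(0.01686238436115009)]
short beaker top [ 461.6 -129.2   54.1] [np.float64(0.8457794196251215), np.float64(0.845779419625099)]
peg tip [545.1 313.6 120.3] [np.float64(1.474184586330625), np.float64(1.4741845863305998)]
peg base [583.4 309.9  13.1] [np.float64(1.8594187697423636), np.float64(1.8594187697423887)]
short tip [553.8 172.5  68.3] [np.float64(0.7353298190528743), np.float64(0.7353298190529284)]
short base [574.1 168.9  14.8] [np.float64(0.8016741134811591), np.float64(0.8016741134810091)]
pot rim [654.5 -74.2  64.4] [np.float64(0.4405320717988685), np.float64(0.44053207179885984)]
[640.  378.6  15. ]
[623.   90.2  15. ]
[454.5  98.1  15. ]
[471.6 385.1  15. ]
```

The heights fit: beaker tops read 88 and 54 mm (92 and 56 given). The rounded peg's tip centre is at z≈120, which puts its top at about 130, and the peg leans towards -x. The board yaw is about -3.4°. I'll turn the tool y axis parallel to the peg row and move above the tall beaker.

Request:
play_rows(steps="0 0 0 0 -10.05; 0 0 0 0 -10.05; 0 -3.2 -4.3 0 0; 0 -3.2 -4.3 0 0; 0 -3.2 -4.3 0 0; 0 -3.2 -4.3 0 0; 0 -3.2 -4.3 0 0; 0 -3.2 -4.3 0 0; 0 -3.2 -4.3 0 0; 0 -3.2 -4.3 0 0; 0 -3.2 -4.3 0 0; 0 -3.2 -4.3 0 0")

```text
t: 1.6
ee_pos: [553.6, 146.5, 200.3]
eef_rot: [-0.0, 0.029, 1.0, -0.0]
force: [1.0, 0.9, 0.7]
finger_gap: 1.002
finger_force: 0.0
```

Request:
play_rows(steps="0 0 -3.9 0 0; 0 0 -3.9 0 0; 0 0 -3.9 0 0; 0 0 -3.9 0 0; 0 0 -3.9 0 0; 0 0 -3.9 0 0; 0 0 -3.9 0 0; 0 0 -3.9 0 0; 0 0 -3.9 0 0; 0 0 -3.9 0 0; 0 -0.2 -4.4 0 0; 0 0 0 0 0; 0 0 0 0 0")

```text
t: 3.22
ee_pos: [529.4, -284.7, 200.0]
eef_rot: [-0.0, 0.03, 1.0, 0.0]
force: [0.6, 0.5, 0.5]
finger_gap: 0.999
finger_force: 0.0
```

```bash
python3 - <<'E'
from look import *
c=snap('wrist','w1'); print(c['fovy'],c['cx'],c['cy'],np.round(c['mount'],3).tolist(),c['s']['ee_pos'],c['s']['q'])
E
```

```text
65.70646984690485 276.2949110778694 209.54939312692514 [[0.0, -0.952, -0.307, 86.442], [1.0, 0.0, 0.001, -0.288], [-0.0, -0.307, 0.952, -184.898], [0.0, 0.0, 0.0, 1.0]] [ 529.37852144 -284.7390474   199.99903694] [-0.10917404  0.2638048   0.64220715  1.61613295 -0.16216767  1.31665599
  2.06925678]
```

View pics/w1.png

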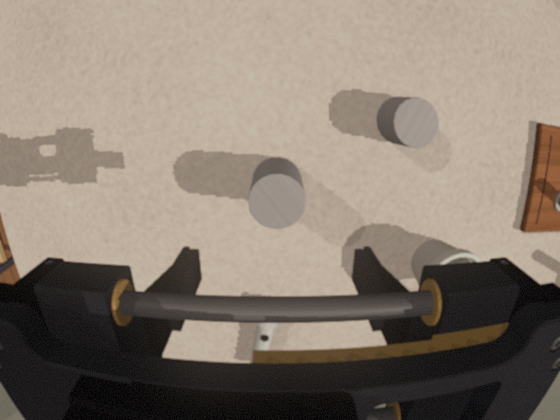

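The wrist view shows the tall beaker's closed end centred at about (277,200), between the open fingers. The short beaker is at (414,122).

```bash
python3 - <<'E'
from look import *
np.set_printoptions(precision=1,suppress=True)
L=lambda n:pickle.load(open(f'pics/{n}.pkl','rb'))
s,t,w=L('side0'),L('top0'),L('w1')
print(plane(w,(277,200),92),tri([ray(s,(326.5,153.2)),ray(t,(381.2,238)),ray(w,(277,200))]))
print(plane(w,(414,122),56))
E
```

```text
[ 527.8 -284.1   92. ] (array([ 529.7, -285.6,   89.4]), [np.float64(0.45632220042772736), np.float64(1.6846517512056076), np.float64(1.8226734797167958)])
[ 459.8 -134.3   56. ]
```

The beaker is at about (529,-285), right under the tool. I'll descend 141 mm and grip.

Request:
play_rows(steps="0 0 0 3 0; 0 0 0 3 0; 0 0 0 3 0; 0 0 0 2.5 0; 0 0 0 1.6 0; 0 0 0 1 0; 0 0 0 0 0; 120 0 0 0 0; 160 0 0 0 0; 160 0 0 0 0; 160 0 0 0 0; 160 0 0 0 0; 160 0 0 0 0", newtons=15)

```text
t: 4.9
ee_pos: [529.6, -285.2, 59.7]
eef_rot: [0.0, 0.029, 1.0, 0.0]
force: [0.2, 1.7, 2.3]
finger_gap: 0.637
finger_force: 15.0
```

Request:
play_rows(steps="160 0 0 -1 0; 160 0 0 -3 0; 160 0 0 -4 0; 160 0 0 -4 0; 160 0 0 -4 0; 160 0 0.5 -1.5 0; 160 0 2 0 0; 160 0 3.5 0 0; 160 0 4 0 0; 160 0 4 0 0; 160 0 4 0 0; 160 0 4 0 0; 160 0 4 0 0; 160 0 4 0 0; 160 0 4 0 0; 160 0 4 0 0; 160 0.3 4 0 0; 160 0.3 4 0 0; 160 0 4 0 0; 160 0 3 0 0")

```text
t: 7.4
ee_pos: [553.7, 246.1, 233.3]
eef_rot: [-0.001, 0.029, 1.0, -0.0]
force: [0.4, 0.1, -1.3]
finger_gap: 0.638
finger_force: 15.0
```

Request:
play_rows(steps="160 0 3 0 0; 160 0 2 0 0; 160 0 1.5 0 0; 160 0 0.3 0 0; 160 0 0 0 0; 160 0 0 0 0; 160 0 0 0 0")

```text
t: 8.28
ee_pos: [558.9, 311.2, 234.6]
eef_rot: [0.0, 0.03, 1.0, 0.0]
force: [-0.2, 0.3, -0.2]
finger_gap: 0.636
finger_force: 15.0
```

```bash
python3 - <<'E'
from look import *
a=snap('side','s2');b=snap('top','t2');print(a['s']['ee_pos'],a['s']['force'])
def cr(i,u,v,w=140,h=158): return cv2.resize(i[v:v+h,u:u+w],(400,450),interpolation=cv2.INTER_CUBIC)
o=np.hstack([cr(a['pixels'],190,210),cr(b['pixels'],50,150)])[:,:,::-1]
cv2.imwrite('pics/crop2.png',np.clip(o*1.4,0,255).astype(np.uint8))
E
```

```text
[558.94397945 311.24446532 234.64401978] [-0.16470757  0.28283445 -0.15638887]
```

View pics/crop2.png

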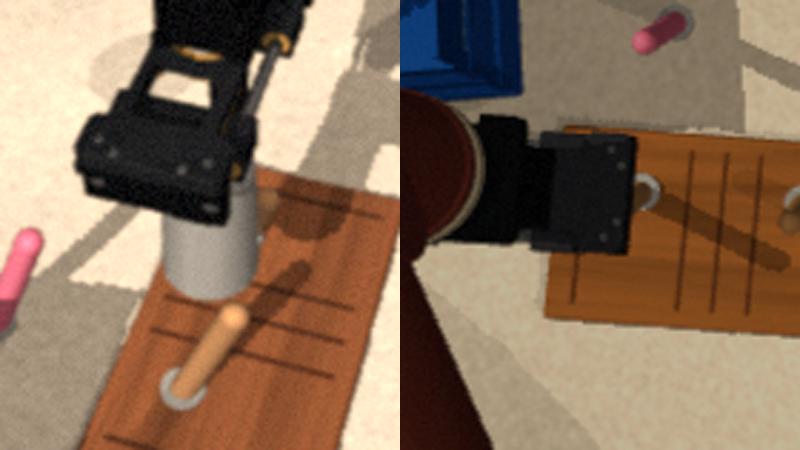

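The beaker is gripped upright above the long peg (tip at crop (235,318)). The mouth edge in the side crop spans columns 163–258 with its bottom at row 298. I'll compare that with the predicted mouth circle to check the beaker sits where I think it does relative to the tip.

```bash
python3 - <<'E'
from look import *
c=pickle.load(open('pics/s2.pkl','rb')); f=210/np.tan(np.radians(c['fovy']/2))
def pr(p):
    q=c['view']@np.append(p,1); return np.array([q[0]/q[2]*f+c['cx']-190,q[1]/q[2]*f+c['cy']-210])/.35
a=np.linspace(0,6.28,100); P=np.array([pr([558.9+30*np.cos(x),311.2+30*np.sin(x),175]) for x in a])
print(P.min(0),P.max(0)); print('tip sphere',pr([545.1,313.6,120.3]),'axis pt same z',pr([558.9,311.2,120]))
E
```

```text
[163.44267667 220.68973557] [260.43340051 299.82799895]
tip sphere [233.44999666 317.70266318] axis pt same z [213.59821419 310.8982755 ]
```

The match is within a pixel, and the tip lies about 14 mm to the robot's side of the beaker axis, as planned. Lowering now.

Request:
play_rows(steps="160 0 0.15 1 0; 160 0 0 2 0; 160 0 0 2 0; 160 0 0 2 0; 160 0 0 1.5 0; 160 0 0 1 0; 160 0 0 0 0")

```text
t: 9.25
ee_pos: [558.5, 313.3, 138.7]
eef_rot: [-0.0, 0.029, 1.0, -0.0]
force: [0.0, 0.5, -0.9]
finger_gap: 0.638
finger_force: 15.0
```

Request:
play_rows(steps="160 0 0 1 0; 160 0 0 1 0; 160 0 0 0.5 0; 160 0 0 0 0")

```text
t: 9.75
ee_pos: [558.5, 313.3, 113.8]
eef_rot: [-0.0, 0.03, 1.0, -0.0]
force: [-0.2, 0.1, -2.0]
finger_gap: 0.635
finger_force: 15.0
```

Request:
play_rows(steps="160 0 0 0.4 0; 160 0 0 0.4 0; 160 0 0 0.2 0; 160 0 0 0 0; 160 0 0 0 0", newtons=8)

```text
t: 10.38
ee_pos: [558.0, 313.7, 103.9]
eef_rot: [-0.001, 0.029, 1.0, -0.0]
force: [-3.8, 1.0, -4.3]
finger_gap: 0.643
finger_force: 8.0
```

Request:
play_rows(steps="160 0.2 0 0 0; 160 0.2 0 0 0; 160 0 0 0.1 0; 160 0 0 0.1 0; 160 0 0 0 0")

```text
t: 11.0
ee_pos: [555.0, 313.6, 102.4]
eef_rot: [0.0, 0.03, 1.0, -0.0]
force: [0.4, -0.3, -1.3]
finger_gap: 0.64
finger_force: 8.0
```

```bash
python3 - <<'E'
from look import *
a=snap('side','s3');b=snap('wrist','w3');print(a['s']['ee_pos'],a['s']['force'])
def cr(i,u,v,w=140,h=158): return cv2.resize(i[v:v+h,u:u+w],(400,450),interpolation=cv2.INTER_CUBIC)
o=np.hstack([cr(a['pixels'],190,210),cv2.resize(b['pixels'][100:325,180:380],(400,450))])[:,:,::-1]
cv2.imwrite('pics/crop3.png',np.clip(o*1.4,0,255).astype(np.uint8))
E
```

```text
[554.96274582 313.61766715 102.41742227] [ 0.40019266 -0.30534431 -1.33504851]
```

View pics/crop3.png

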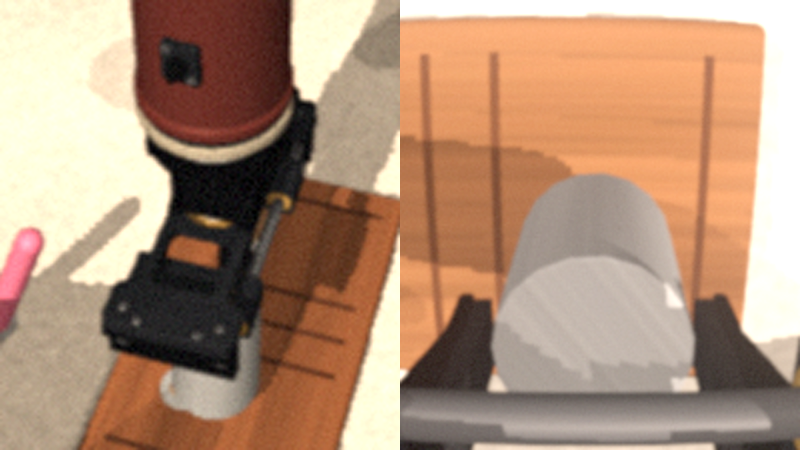

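The beaker is over the peg, covering it down towards the base ring, and still nearly upright. I'll continue along the peg until the closed end touches the tip.

Request:
play_rows(steps="160 0.15 0 0.1 0; 160 0.15 0 0 0; 160 0 0 0.1 0; 160 0 0 0 0")

```text
t: 11.6
ee_pos: [552.4, 314.0, 101.8]
eef_rot: [0.001, 0.03, 1.0, 0.0]
force: [0.6, -2.3, 9.2]
finger_gap: 0.641
finger_force: 8.1
```

Request:
play_rows(steps="160 0 0 0.1 0; 160 0 0 0.1 0; 160 0 0 0 0")

```text
t: 11.98
ee_pos: [552.6, 314.1, 100.2]
eef_rot: [0.001, 0.03, 1.0, 0.001]
force: [-0.3, -1.4, 11.9]
finger_gap: 0.645
finger_force: 8.1
```

Fz is +12 N at z≈101, the height predicted for the closed end on the tip, so it is fully down. I'll release slowly and look.

Request:
play_rows(steps="60 0 0 -0.1 0; 0 0 0 0 0; 0 0 0 0 0; 0 0 0 0 0; 0 0 0 0 0; 0 0 0 0 0")

```text
t: 12.72
ee_pos: [551.8, 313.9, 99.4]
eef_rot: [-0.0, 0.029, 1.0, -0.0]
force: [0.7, -1.1, -0.4]
finger_gap: 0.998
finger_force: 0.0
```

```bash
python3 - <<'E'
from look import *
a=snap('side','s4');b=snap('wrist','w4');print(a['s']['ee_pos'],a['s']['force'])
def cr(i,u,v,w=140,h=158): return cv2.resize(i[v:v+h,u:u+w],(400,450),interpolation=cv2.INTER_CUBIC)
o=np.hstack([cr(a['pixels'],190,210),cv2.resize(b['pixels'][100:325,180:380],(400,450))])[:,:,::-1]
cv2.imwrite('pics/crop4.png',np.clip(o*1.4,0,255).astype(np.uint8))
E
```

```text
[551.78706667 313.9175246   99.40108005] [ 0.73374963 -1.13196033 -0.41949926]
```

View pics/crop4.png

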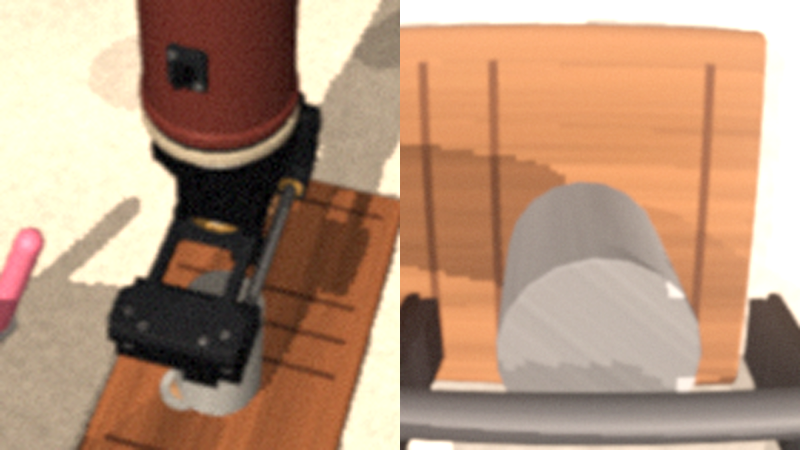

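The fingers are open and the beaker stays on the peg, clear of both fingers. I'll rise straight up, then move aside.

Request:
play_rows(steps="0 0 0 -0.5 0; 0 0 0 -1 0; 0 0 0 -2 0; 0 0 0 -3 0; 0 0 0 -4 0; 0 0 0 -4 0; 0 0 -4 0 0; 0 0 -5 0 0; 0 0 -5 0 0; 0 0 -5 0 0; 0 0 -5 0 0; 0 0 0 0 0; 0 0 0 0 0")

```text
t: 14.45
ee_pos: [537.9, 74.9, 245.7]
eef_rot: [0.001, 0.03, 1.0, 0.001]
force: [-0.0, 0.8, 0.1]
finger_gap: 1.004
finger_force: 0.0
```

```bash
python3 - <<'E'
from look import *
a=snap('side','s5');b=snap('top','t5');print(a['s']['ee_pos'],a['s']['force'],a['s']['t'])
def cr(i,u,v,w=140,h=158): return cv2.resize(i[v:v+h,u:u+w],(400,450),interpolation=cv2.INTER_CUBIC)
o=np.hstack([cr(a['pixels'],190,240),cr(b['pixels'],70,150)])[:,:,::-1]
cv2.imwrite('pics/crop5.png',np.clip(o*1.4,0,255).astype(np.uint8))
E
```

```text
[537.91274698  74.86513609 245.69162101] [-0.02716738  0.75388103  0.14977592] 14.45
```

View pics/crop5.png

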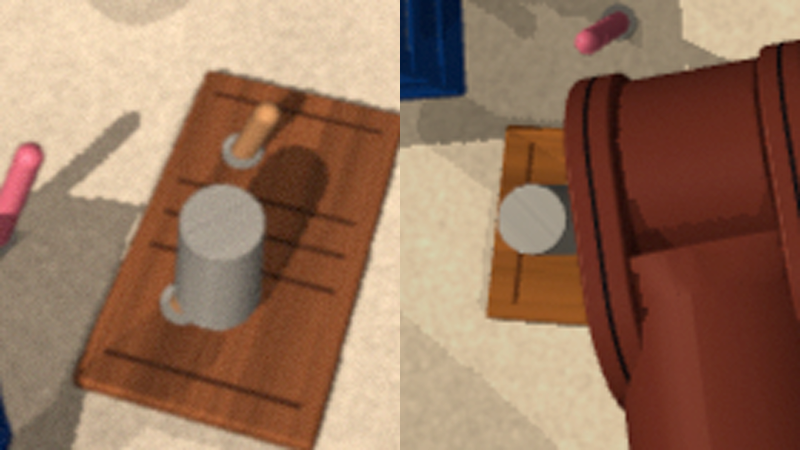

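```bash
python3 - <<'E'
from look import *
np.set_printoptions(precision=1,suppress=True)
a=pickle.load(open('pics/s5.pkl','rb'));b=pickle.load(open('pics/t5.pkl','rb'))
print(tri([ray(a,(190+222*.35,240+222*.35)),ray(b,(70+133*.35,150+219*.35))]))
print('mouth',plane(a,(190+219*.35,240+290*.35),44))
E
```

```text
(array([552.8, 314.9, 130.9]), [np.float64(0.6041510719963706), np.float64(0.6041510719963391)])
mouth [556.6 311.   44. ]
```

The closed end reads z≈131, or about 134 after the roughly 3 mm low bias seen earlier. The beaker's centre is therefore about 44 mm down the peg and within a few mm of its axis (42 mm is fully home). The arm is clear and nothing else was touched.

```bash
python3 -c "
from station import hand_in; print(hand_in())"
```

```text
the job is handed in; nothing more can be done
None
```

The tall beaker hangs mouth-down, fully home on the long peg and clear of the board, and I handed the job in at about 14.5 s; no result came back, and the short beaker and pot were not touched.

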